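# Load the rapid-test kit tray in order of use and shut it

## Task

Make up the rapid-test kit tray so that its things lie in the order they are used, counted from the open side: spatula first, then the foil test pouch, then the timer, which already lies at the back. Slide in the pouch first and the spatula after it, each lying flat and straight across the tray, clear of the line where the lid's front comes down; then swing the clear lid over until it is fully shut. Do not disturb the tubes and test cassettes lying by the tray.

Things in the scene. Friction and masses are not known exactly. Their poses are not given: they have to be found in the camera images.
- kit_tray: Pale grey-blue plastic kit tray, fixed. Origin: centre of its underside; z up, +y out of the open side, x across it. Inside 160 mm wide (x = -80 to 80 mm) and 165 mm deep, from the back wall at y = -82.5 mm to the line y = +82.5 mm where the shut lid's front skirt stands. Walls on three sides 30 mm high, 3 mm thick; floor 3 mm above the worktop. Timer, pouch, spatula together take 142 mm of the depth.
- tray_mouth (a point): Middle of the open side, where floor and ramp meet (tray x = 0, y = 86 mm, z = 3 mm; axes as the tray's). A ramp of the tray's full width slopes from here down to the worktop at tray y = 118 mm, between two cheeks (30 mm high) that flare from x = +-80 mm at the mouth to +-96 mm.
- kit_lid (a joint): Hinge of the clear blue-edged lid, rad: 0 = shut and level on the tray; 1.7 to 1.95 = open, leaning back past upright (limit 2.0). Stiff (0.14 N m): the lid stays where it is left and must be moved all the way down, by 1 to 2 N against its outer face (the back when open, the top when shut) near the free edge.
- lid_hinge (a point): Middle of the lid's hinge line, which runs along the tray's x at tray y = -84.5 mm, z = 32.5 mm. Clear lid plate 168 mm wide, 170 mm long from here, 3 mm thick; at its free end a 24 mm deep, 154 mm wide skirt closes the tray's open side when shut, 5 mm clear of the floor, so anything on the front line blocks it.
- lid_edge (a point): Outer end of the small tab (40 mm wide, 11 mm long) in the middle of the lid's free edge, on the outer face, 181 mm from the hinge line. The shut lid's outer face is 35.5 mm above the worktop.
- pouch: Foil test pouch, silver and blue, flat and stiff, 62 mm (its x) by 128 mm (its y, the long way) by 9 mm, about 30 g; origin at the centre of its underside. Lies flat on the worktop off the open side of the tray, to one side of the tray's middle line, roughly parallel to the tray's x. Slides freely.
- spatula: Moulded orange plastic sampling spatula, 18 mm (x; 16 mm at the grip) by 124 mm (y, the long way, paddle at +y) by 7 mm, about 30 g; origin at the centre of its underside. Lies flat on the worktop off the open side of the tray, on the other side of the middle line from the pouch. Slides freely.
- timer: Bench timer, cream, 62 mm (x) by 66 mm (y) by 18 mm, 60 g; origin at the centre of its underside. Lies loose on the tray floor against or near the back wall; may be pushed on to the back wall by the pouch.
- tube_red: Capped blood tube with red cap, 17 by 85 by 17 mm, lying between the tray and the robot. Not to be disturbed.
- tube_yellow: Capped blood tube with yellow cap, 17 by 85 by 17 mm, lying between the tray and the robot. Not to be disturbed.
- cassette_a: White test cassette, 21 by 70 by 5 mm, lying between the tray and the robot. Not to be disturbed.
- cassette_b: White test cassette, 21 by 70 by 5 mm, lying between the tray and the robot. Not to be disturbed.
Mind the look-alikes: they are no part of the job. There is more than one size of the pouch; the one meant has the size given above.

How it is judged:
By the outcome, as a careful person would: the job done as asked, in the order asked, and still so for the second after the job is handed in, with the robot touching nothing.
It also fails if it takes over 70 s, if anything falls off the work surface, if the arm or the gripper's body presses on something with over 40 N, if the wrist force passes 120 N, or if a joint passes its speed limit or range.

## Robot

A 6-joint arm with a two-finger parallel gripper is mounted at the origin on a cart in front of the work surface, level with it; the furniture and walls round the work are solid. World frame = base frame: x ahead of the robot, y to its left, z up, the work surface at z = 0. Lengths are in mm, angles in rad, forces in N, time in s.
With the tool pointing down it reaches from about 400 to 925 mm from the base axis. Payload 3.4 kg.
Tool frame: the origin (TCP) lies midway between the tips of the shut fingers; the grasp point (between the pads) lies 19 mm behind it; z points along the fingers, y is the line along which they close (so a half turn about z gives the same grasp; the last joint's range is limited). The gripper opens to 85 mm and grips with 20 to 120 N. Pads are 22 mm wide; open, the fingers measure 114 mm over their backs; the gripper's body (76 mm by 85 mm) begins 54 mm behind the grasp point. The pads swing forward as they close: fully open they stand 13 mm farther back than shut.
Start: joints at [-1.387, 0.307, 1.506, -0, 1.328, -0.073], TCP at [146.018, -556.156, 196.405] pointing down, gripper open.
Joint ranges: [-3.12, 3.12], [-1.05, 2.28], [0.14, 2.33], [-1.42, 4.57], [0.1, 2.73], [-2.68, 2.68]. Speed limits (rad/s): [2.57, 2.57, 3.14, 3.14, 3.14, 3.14].

## Interface

Orientations are given as a unit quaternion [w, x, y, z].
In Python, from workcell import get_state, viewer, env gives the robot as it stands.
- The arm moves only by the shell command python3 -m pendant 'ROWS' [OPENING] [FORCE]. ROWS is JSON, a list of rows, each a list of 6 numbers: the shift along the tool's x, y, z in cm, then the turn, a rotation vector about the tool's x, y, z in rad. In form: [[tx, ty, tz, ax, ay, az], ...]. A call has exactly 10 rows; each row is the pose to reach, as a shift and turn from the pose commanded when the call began, along the tool's axes at that moment; what a row does not reach only later rows make up. A row lasts 1/12 s, in which the tool goes at most 41.7 mm and 7.16 degrees, less where a joint would pass 70% of its speed; a pose out of reach is approached as far as the arm can. A call with a gripper value outside its range is refused whole. OPENING is the opening, from 0 (shut) to 1 (fully open), set as the call begins (- or left out, the last holds). The fingers move at their own pace and stop on an object; FORCE is the grip in N (left out, the last holds). Time passes only in rows, so rows that repeat a pose let the fingers close, or fill a call up. It gives the time, the measured TCP pose, the force, the opening and the grip force at its end, in the units of the state.
- get_state(): the state, without advancing time (a new reading comes with each control period).
- viewer.camera(name): name is "side" or "top" or "wrist"; returns a dict with "pixels" (420x560x3 uint8, red, green, blue), "depth" (420x560 float32, mm along the optical axis (not along the pixel's ray), 0 where there is no reading), "intrinsics" (3x3 intrinsics, pixels), "rvec" (rotation vector, rad) and "tvec" (3), from world to camera coordinates, as OpenCV has them; the wrist camera has in their place "mount" (4x4, takes a point from camera to tool coordinates, whose origin is the TCP and whose axes are the flange's). Camera axes: x right, y down, z forward; pixel columns grow to the right and rows downward; lengths in mm; the calibration is good to about 2 mm. A picture is of the moment at which its call begins: read the wrist's pose just before it.
- env.job_done(): hands the job in; it is judged then, once.
The state is a dict: "clock": time; "joints": joint angles; "dq": joint speeds; "tau": joint torques, N m; "tcp_pos": TCP position; "tcp_rot": TCP orientation; "force": force on the tool from outside, world axes, zero at the start; "torque": the same for the moment, N m; "grip_width": finger opening in mm; "gripper_force": force on a finger pad.
Only numpy, scipy, OpenCV 4.12 (cv2) and the standard library are available. Lean on these libraries where they do the work, as an engineer would, in place of code of your own. Each camera call takes 0.05 s, during which the arm holds its last target. There are 200 camera calls.

## Working session

There is one attempt and no reset: what is moved stays moved. The work goes in short steps, Python scripts to look and compute and a shell command to move; the robot and the scene stay as the last step left them, time stands still between calls to the robot, and variables do not carry over. Pictures are saved under pics/ and viewed, at most 10 in all, crops included, and the job is handed in when it is done.

```bash
mkdir -p pics; ls; python3 - <<'E'
from workcell import get_state, viewer, env
import cv2,numpy as np,pickle
s=get_state();print(s)
for n in("top","side"):
    c=viewer.camera(n);cv2.imwrite(f"pics/{n}1.png",c["pixels"][:,:,::-1]);pickle.dump(c,open(f"{n}1.pkl","wb"));print(n,c["intrinsics"],c["rvec"],c["tvec"])
E
```

```text
pics
{'clock': 0.0, 'joints': array([-1.38752236e+00,  3.07592607e-01,  1.50767811e+00,  6.74442677e-06,
        1.32835433e+00, -7.34826911e-02]), 'dq': array([ 0.00091653, -0.00013913,  0.00132956,  0.00011073, -0.00126776,
       -0.0012557 ]), 'tau': array([ 1.20311786e-03, -4.57542121e+01, -2.51916414e+01,  1.37120896e-04,
        1.35378022e-02, -1.46725256e-05]), 'tcp_pos': array([ 145.8689944 , -555.41037327,  195.46807109]), 'tcp_rot': array([-1.01484275e-03,  9.91770406e-01,  1.28025114e-01, -5.24887648e-05]), 'force': array([-0.59333165,  0.04463296,  0.07447337]), 'torque': array([-0.02727264,  0.00058879, -0.01037376]), 'gripper_force': 0.0, 'grip_width': 85.11162875127597}
top [[481.4290259    0.         285.30543985]
 [  0.         481.4290259  221.01500163]
 [  0.           0.           1.        ]] [ 2.17983139 -2.12088278  0.16347656] [ 93.04860873 508.32601401 927.05638354]
side [[389.28875968   0.         279.23883661]
 [  0.         389.28875968 212.17754399]
 [  0.           0.           1.        ]] [ 2.06763386  0.0624164  -0.0082229 ] [-511.71752754   81.69492261  867.75133046]
```

View pics/top1.png

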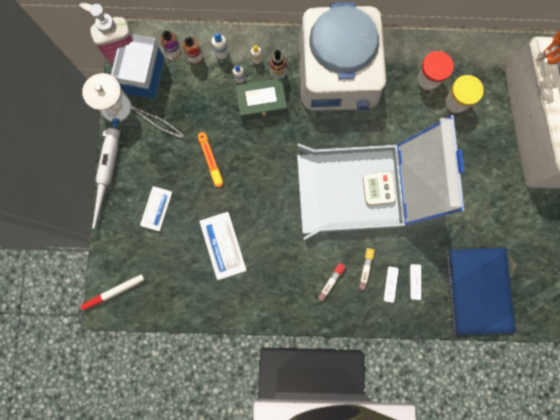

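View pics/side1.png

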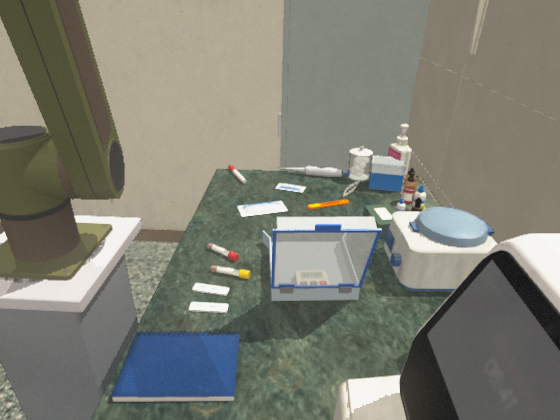

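The top view shows the tray opening image-left (world +y). The lid is at (430,180) and the timer at (380,188). The correct pouch is the large one at (222,245), and the smaller one at (156,209) is the look-alike. The spatula is at (210,160). The tubes and cassettes lie at (330–415,280). Next I'll measure them.

```bash
cat > h.py <<'E'
import cv2,numpy as np,pickle
from scipy.spatial.transform import Rotation as R
def pose(c,tcp=None,q=None):  # camera->world Rot, origin
    if "mount" in c:
        M=np.array(c["mount"]);Rw=R.from_quat(np.r_[q[1:],q[0]]).as_matrix()
        return Rw@M[:3,:3], Rw@M[:3,3]+tcp
    A=R.from_rotvec(c["rvec"]).as_matrix();return A.T,-A.T@c["tvec"]
def ray(c,uv,z,tcp=None,q=None):
    A,o=pose(c,tcp,q);uv=np.atleast_2d(uv).astype(float)
    d=(A@np.linalg.inv(c["intrinsics"])@np.c_[uv,np.ones(len(uv))].T).T
    return o+d*((z-o[2])/d[:,2])[:,None]
def cloud(c,tcp=None,q=None):
    A,o=pose(c,tcp,q);v,u=np.mgrid[:420,:560];D=c["depth"]
    p=(np.linalg.inv(c["intrinsics"])@np.stack([u.ravel(),v.ravel(),np.ones(u.size)]))*D.ravel()
    return ((A@p).T+o).reshape(420,560,3)
def rect(pts):
    (c,s,a)=cv2.minAreaRect(np.float32(pts[:,:2]));
    b=cv2.boxPoints((c,s,a));e=[b[1]-b[0],b[2]-b[1]];e=max(e,key=np.linalg.norm)
    return np.round(c,1),np.round(s,1),round(np.degrees(np.arctan2(e[1],e[0]))%180,1)
def blob(mask,box):
    m=np.zeros_like(mask,np.uint8);x0,y0,x1,y1=box;m[y0:y1,x0:x1]=mask[y0:y1,x0:x1]
    m=cv2.morphologyEx(m,cv2.MORPH_CLOSE,np.ones((5,5)))
    cs=cv2.findContours(m,cv2.RETR_EXTERNAL,cv2.CHAIN_APPROX_NONE)[0];return max(cs,key=cv2.contourArea)[:,0]
E
python3 - <<'E'
from h import *
c=pickle.load(open("top1.pkl","rb"));hsv=cv2.cvtColor(c["pixels"],cv2.COLOR_RGB2HSV);H,S,V=hsv[...,0],hsv[...,1],hsv[...,2]
print("pouch",rect(ray(c,blob(V>140,(190,200,255,290)),9)))
print("small",rect(ray(c,blob(V>140,(135,180,180,240)),5)))
print("spat",rect(ray(c,blob((H<25)&(S>140)&(V>130),(190,125,230,195)),5)))
print("timer",rect(ray(c,blob((c["depth"]>0)&(H>15)&(H<45)&(S>25)&(V>150),(350,165,398,212)),18)))
P=cloud(c)
z=P[...,2]
for v in(135,150,165,187,210,225,232,240): print(v,[tuple(np.round(P[v,u]).astype(int)) for u in (296,304,330,350,392,400,404,430,458)])
m=z[20:200,490:560];print("dev",np.round(P[100:200:15,505:560:9]).astype(int).tolist())
i=cv2.resize(c["pixels"][130:250,285:475],None,fx=4,fy=4,interpolation=cv2.INTER_CUBIC);cv2.imwrite("pics/tray.png",i[:,:,::-1])
E
```

```text
pouch (array([456.4, 233.8]), array([129.7,  64.6]), np.float32(19.4))
small (array([529.6, 375.8]), array([44.6, 88.1]), np.float32(165.8))
spat (array([637.7, 268.9]), array([124.9,  20.6]), np.float32(21.6))
timer (array([577.7, -83.1]), array([57.4, 59.2]), np.float32(97.2))
135 [(np.int64(697), np.int64(89), np.int64(-2)), (np.int64(696), np.int64(72), np.int64(5)), (np.int64(699), np.int64(16), np.int64(-1)), (np.int64(701), np.int64(-27), np.int64(-3)), (np.int64(702), np.int64(-116), np.int64(2)), (np.int64(704), np.int64(-133), np.int64(-1)), (np.int64(703), np.int64(-142), np.int64(1)), (np.int64(659), np.int64(-155), np.int64(135)), (np.int64(708), np.int64(-258), np.int64(-2))]
150 [(np.int64(664), np.int64(88), np.int64(-1)), (np.int64(659), np.int64(72), np.int64(18)), (np.int64(656), np.int64(19), np.int64(31)), (np.int64(658), np.int64(-22), np.int64(31)), (np.int64(667), np.int64(-114), np.int64(9)), (np.int64(658), np.int64(-123), np.int64(42)), (np.int64(654), np.int64(-128), np.int64(54)), (np.int64(631), np.int64(-156), np.int64(132)), (np.int64(672), np.int64(-2
[... 2676 characters left out ...]
3, 14], [735, -372, 53], [725, -376, 80], [714, -377, 110], [708, -385, 127], [708, -402, 127]], [[721, -359, 1], [722, -378, 0], [708, -378, 39], [698, -379, 71], [688, -381, 100], [679, -384, 125], [678, -398, 130]], [[688, -358, -1], [689, -377, -1], [680, -382, 28], [670, -383, 60], [660, -384, 92], [653, -388, 116], [649, -396, 131]], [[368, 113, 989], [655, -375, 1], [652, -388, 13], [643, -389, 48], [634, -389, 80], [626, -390, 109], [621, -397, 126]], [[621, -354, 3], [623, -375, -2], [623, -393, 0], [615, -394, 36], [607, -394, 69], [601, -399, 91], [598, -407, 107]], [[590, -354, -1], [591, -374, -3], [591, -393, -3], [591, -410, 1], [591, -429, 2], [592, -448, 2], [593, -468, 1]]]
```

View pics/tray.png

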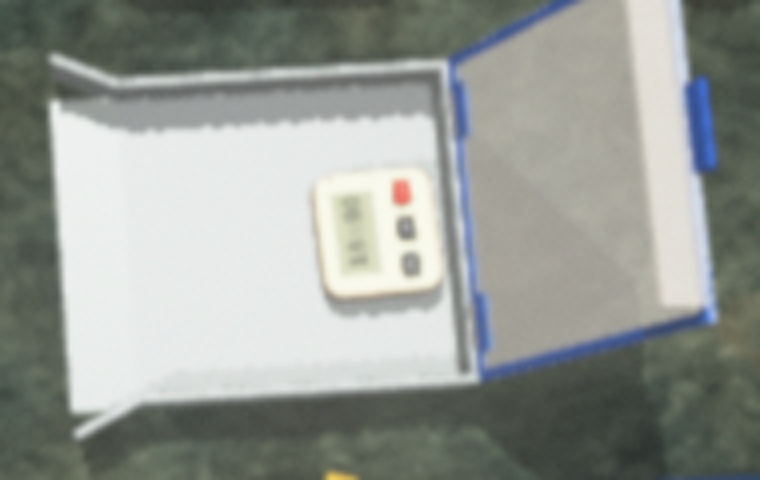

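```bash
python3 - <<'E'
from h import *
c=pickle.load(open("top1.pkl","rb"))
uv=np.array([[447,62],[480,378],[118,81],[140,401]])/4+[285,130]
P=ray(c,uv,30)[:,:2];print(P)
# tray coords of those: outer back corners (+-83,-85.5), mouth wall ends outer (+-83,86)
Q=np.array([[83,-85.5],[-83,-85.5],[83,86],[-83,86]])
a=P-P.mean(0);b=Q-Q.mean(0);th=np.arctan2((b[:,0]*a[:,1]-b[:,1]*a[:,0]).sum(),(a*b).sum())
Rm=np.array([[np.cos(th),-np.sin(th)],[np.sin(th),np.cos(th)]]);o=P.mean(0)-Rm@Q.mean(0)
print("theta",th,np.degrees(th),"origin",o);print("res",P-(Q@Rm.T+o))
rb=ray(c,np.array([[50,102],[75,412]])/4+[285,130],0)[:,:2];print("ramp bottom tray",(rb-o)@Rm)
for n,p in(("timer",(577.7,-83.1)),("pouch",(456.4,233.8)),("spat",(637.7,268.9))):print(n,(np.array(p)-o)@Rm)
for n,p in (("lidtab",(703,122)),):
  for z in(200,209):print(n,(ray(c,np.array(p)/4+[285,130],z)[0,:2]-o)@Rm)
E
```

```text
[[ 670.44649831 -118.94266779]
 [ 506.1590429  -134.54041766]
 [ 655.2788256    50.76413823]
 [ 489.68560376   36.72204641]]
theta 0.0911192107139049 5.220746206469983 origin [580.41524093 -41.74818808]
res [[-0.40433482  0.39839151]
 [ 0.61956146 -0.09449153]
 [ 0.03332175 -0.6833375 ]
 [-0.24854839  0.37943751]]
ramp bottom tray [[ 82.51591373 119.37617096]
 [-83.22059209 117.70308017]]
timer [ -6.4667094  -40.93319621]
pouch [-98.42776159 285.68962124]
spat [ 85.31397869 304.14694708]
lidtab [ 1.01993796e-01 -1.45172314e+02]
lidtab [  -2.15580093 -141.54102836]
```

```bash
cat > go.py <<'E'
import sys,numpy as np
from scipy.spatial.transform import Rotation as R
from workcell import get_state
# go.py [t] x y z yaw : rows from here; t = tray coordinates
a=sys.argv[1:];tray=a[0]=="t";a=list(map(float,a[tray:]))
th=0.0911;T=np.array([[np.cos(th),-np.sin(th)],[np.sin(th),np.cos(th)]]);o=np.array([580.4,-41.75])
s=get_state();q=s["tcp_rot"];A=R.from_quat(np.r_[q[1:],q[0]]);p=s["tcp_pos"]
yaw=np.degrees(np.arctan2(A.as_matrix()[1,0],A.as_matrix()[0,0]))
tp=T.T@(p[:2]-o)
print("now",p.round(1),"yaw",yaw.round(1),"tray",tp.round(1),"F",s["force"].round(1),"w",round(s["grip_width"],1),"t",round(s["clock"],2))
for i in range(0,len(a),4):
    g=np.array(a[i:i+3]);w=a[i+3]
    if tray:g[:2]=T@g[:2]+o;w+=5.22
    B=R.from_matrix(R.from_euler("z",w,degrees=True).as_matrix()@np.diag([1,-1,-1.]))
    print("->",g.round(1),((A.inv().apply(g-p))/10).round(2),(A.inv()*B).as_rotvec().round(3))
E
python3 go.py 430 -230 260 14.7 456 234 140 19.4
```

```text
now [ 145.9 -555.5  195.6] yaw 14.7 tray [-479.5 -472.1] F [ 0.2  0.1 -0.1] w 85.7 t 0.1
-> [ 430. -230.  260.] [ 35.75 -24.28  -6.39] [-0.002 -0.     0.   ]
-> [456. 234. 140.] [ 50.05 -68.47   5.69] [-0.002 -0.    -0.082]
```

```bash
python3 -m pendant '[[35.7,-24.3,-6.4,0,0,0],[35.7,-24.3,-6.4,0,0,0],[35.7,-24.3,-6.4,0,0,0],[35.7,-24.3,-6.4,0,0,0],[35.7,-24.3,-6.4,0,0,0],[35.7,-24.3,-6.4,0,0,0],[35.7,-24.3,-6.4,0,0,0],[35.7,-24.3,-6.4,0,0,0],[35.7,-24.3,-6.4,0,0,0],[35.7,-24.3,-6.4,0,0,0]]' 1 30; python3 go.py 456 234 140 19.4
```

```text
clock: 0.93
tcp_pos: [417.3, -243.3, 257.6]
tcp_rot: [-0.0, 0.992, 0.128, -0.0]
force: [1.0, -0.7, 0.1]
grip_width: 85.1
gripper_force: 0.0
now [ 417.3 -243.3  257.6] yaw 14.7 tray [-180.8 -185.9] F [ 1.  -0.7  0.1] w 85.1 t 0.93
-> [456. 234. 140.] [ 15.86 -45.18  11.77] [-0.     0.    -0.082]
```

```bash
python3 -m pendant '[[14.3,-44.3,0,0,0,0],[14.3,-44.3,2,0,0,0],[14.3,-44.3,4,0,0,0],[14.3,-44.3,8,0,0,-0.08],[14.3,-44.3,10,0,0,-0.08],[14.3,-44.3,11.8,0,0,-0.08],[14.3,-44.3,11.8,0,0,-0.08],[14.3,-44.3,11.8,0,0,-0.08],[14.3,-44.3,11.8,0,0,-0.08],[14.3,-44.3,11.8,0,0,-0.08]]'; python3 go.py 456 234 90 19.4
```

```text
clock: 1.77
tcp_pos: [438.3, 158.0, 161.1]
tcp_rot: [0.0, 0.986, 0.168, -0.0]
force: [1.0, -0.9, 1.1]
grip_width: 85.3
gripper_force: 0.0
now [438.3 158.  161.1] yaw 19.3 tray [-123.4  211.8] F [ 1.  -0.9  1.1] w 85.3 t 1.77
-> [456. 234.  90.] [ 4.19 -6.59  7.11] [ 0.     0.    -0.002]
```

```bash
python3 -m pendant '[[3.6,-5.2,2,0,0,0],[3.6,-5.2,4,0,0,0],[3.6,-5.2,6,0,0,0],[3.6,-5.2,6.7,0,0,0],[3.6,-5.2,6.7,0,0,0],[3.6,-5.2,6.7,0,0,0],[3.6,-5.2,6.7,0,0,0],[3.6,-5.2,6.7,0,0,0],[3.6,-5.2,6.7,0,0,0],[3.6,-5.2,6.7,0,0,0]]'; python3 - <<'E'
from h import *
from workcell import get_state,viewer
s=get_state();c=viewer.camera("wrist");cv2.imwrite("pics/w1.png",c["pixels"][:,:,::-1]);pickle.dump((c,s),open("w1.pkl","wb"))
print(np.round(c["mount"],3).tolist(),c["intrinsics"])
hsv=cv2.cvtColor(c["pixels"],cv2.COLOR_RGB2HSV)
b=blob(hsv[...,2]>140,(0,0,560,420));print(cv2.boundingRect(b),rect(ray(c,b,9,s["tcp_pos"],s["tcp_rot"])))
E
python3 go.py 456 234 20 19.4
```

```text
clock: 2.6
tcp_pos: [456.4, 216.8, 96.0]
tcp_rot: [-0.0, 0.986, 0.167, 0.001]
force: [1.1, -0.3, 0.3]
grip_width: 85.3
gripper_force: 0.0
[[0.0, -0.966, -0.258, 64.733], [1.0, -0.0, 0.0, -0.461], [-0.0, -0.258, 0.966, -176.457], [0.0, 0.0, 0.0, 1.0]] [[295.9904262    0.         281.22236762]
 [  0.         295.9904262  210.92500932]
 [  0.           0.           1.        ]]
(435, 38, 125, 223) (array([549.6,  49.5]), array([206.5, 112.3]), np.float32(32.8))
now [456.3 216.9  95.7] yaw 19.3 tray [-100.1  268.8] F [-0.4 -1.   1.4] w 85.7 t 2.65
-> [456. 234.  20.] [ 0.53 -1.63  7.57] [-0.    -0.002 -0.003]
```

View pics/w1.png

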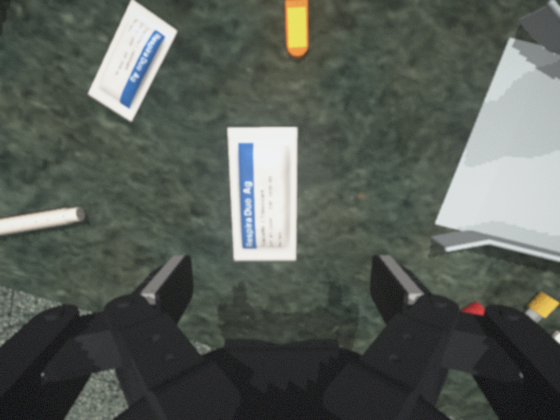

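The wrist view shows the pouch at (228–298, 127–262), upright in the picture. The spatula tip is at (297,30) and the fingers are at the bottom. I'll measure the pouch again from here.

```bash
python3 - <<'E'
from h import *
c,s=pickle.load(open("w1.pkl","rb"));hsv=cv2.cvtColor(c["pixels"],cv2.COLOR_RGB2HSV)
m=(hsv[...,2]>120)
b=blob(m,(200,100,325,275));print(cv2.boundingRect(b),rect(ray(c,b,9,s["tcp_pos"],s["tcp_rot"])))
E
python3 go.py 456 234 2 19.4
```

```text
(227, 126, 75, 143) (array([454.9, 231.9]), array([132.5,  65.8]), np.float32(19.2))
now [456.3 216.9  95.7] yaw 19.3 tray [-100.1  268.8] F [-0.4 -1.   1.4] w 85.7 t 2.65
-> [456. 234.   2.] [ 0.53 -1.63  9.37] [-0.    -0.002 -0.003]
```

```bash
python3 -m pendant '[[0.5,-1.5,0,0,0,0],[0.5,-1.5,0,0,0,0],[0.5,-1.5,3,0,0,0],[0.5,-1.5,6,0,0,0],[0.5,-1.5,8,0,0,0],[0.5,-1.5,9.2,0,0,0],[0.5,-1.5,9.8,0,0,0],[0.5,-1.5,9.8,0,0,0],[0.5,-1.5,9.8,0,0,0],[0.5,-1.5,9.8,0,0,0]]' 1 30; python3 go.py 455.5 233 -3 19.3
```

```text
clock: 3.48
tcp_pos: [456.5, 233.2, -2.2]
tcp_rot: [-0.0, 0.986, 0.168, 0.001]
force: [-0.0, -0.2, -0.2]
grip_width: 85.3
gripper_force: 0.0
now [456.5 233.2  -2.2] yaw 19.3 tray [-98.4 285. ] F [-0.  -0.2 -0.2] w 85.3 t 3.48
-> [455.5 233.   -3. ] [-0.1  -0.02  0.08] [-0.    -0.002 -0.   ]
```

```bash
python3 -m pendant '[[0,0,0.05,0,0,0],[0,0,0.05,0,0,0],[0,0,0.05,0,0,0],[0,0,0.05,0,0,0],[0,0,0.05,0,0,0],[0,0,0.05,0,0,0],[0,0,0.05,0,0,0],[0,0,0.05,0,0,0],[0,0,0.05,0,0,0],[0,0,0.05,0,0,0]]' 0.3 25;  python3 go.py t -98 285 70 14 0 140 70 0 0 82 70 0
```

```text
clock: 4.32
tcp_pos: [455.5, 232.9, -3.7]
tcp_rot: [0.0, 0.986, 0.168, -0.0]
force: [0.8, -0.5, 0.6]
grip_width: 25.8
gripper_force: 0.0
now [455.5 232.9  -3.7] yaw 19.3 tray [-99.4 284.8] F [ 0.8 -0.5  0.6] w 25.8 t 4.32
-> [456.9 233.2  70. ] [ 0.14  0.02 -7.37] [0.    0.    0.001]
-> [567.7  97.7  70. ] [ 6.12 16.47 -7.37] [0.    0.    0.246]
-> [572.9  39.9  70. ] [ 4.71 22.09 -7.36] [0.    0.    0.246]
```

```bash
python3 - <<'E'
from h import *
from workcell import get_state,viewer
s=get_state();c=viewer.camera("wrist");t=viewer.camera("top")
i=np.hstack([cv2.resize(c["pixels"],(400,300)),cv2.resize(t["pixels"][150:330,130:370],(400,300))]);cv2.imwrite("pics/w2.png",i[:,:,::-1])
E
```

```text
(no output)
```

View pics/w2.png

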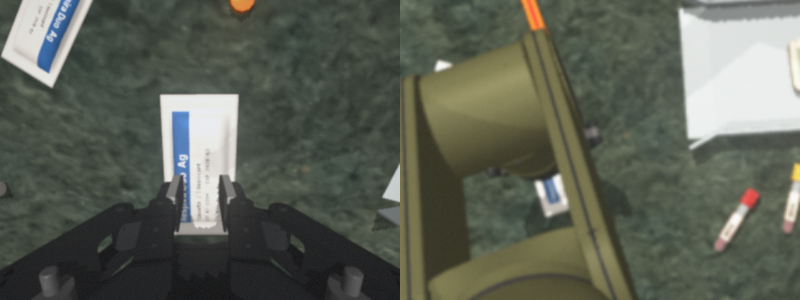

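The picture shows the fingers closed on top of the pouch, at (175–235, 180–230) of the left half. They were too high and the pouch hasn't moved. I'll read the fingertip height from the wrist depth.

```bash
python3 - <<'E'
from h import *
from workcell import get_state,viewer
s=get_state();c=viewer.camera("wrist")
P=cloud(c,s["tcp_pos"],s["tcp_rot"]);A=R.from_quat(np.r_[s["tcp_rot"][1:],s["tcp_rot"][0]]).as_matrix()
L=(P-s["tcp_pos"])@A  # tool coords
for v in range(245,345,8):
    print(v,[tuple(np.round(L[v,u]).astype(int).tolist()) for u in range(232,340,12)])
print(s["tcp_pos"],s["joints"].round(3))
E
```

```text
245 [(-3, -31, -4), (11, -19, -40), (10, -13, -37), (-1, -8, -11), (-1, -1, -11), (0, 6, -11), (-1, 13, -10), (11, 17, -40), (-3, 29, -4)]
253 [(-9, -31, -4), (11, -18, -50), (6, -13, -38), (-5, -8, -12), (-6, -1, -11), (-6, 6, -10), (-6, 13, -10), (11, 16, -50), (-9, 29, -4)]
261 [(6, -23, -49), (11, -16, -60), (2, -13, -40), (-11, -8, -11), (-11, -1, -11), (-11, 6, -11), (-12, 14, -10), (11, 15, -58), (7, 21, -49)]
269 [(7, -22, -57), (11, -16, -66), (-2, -13, -40), (-17, -9, -10), (-15, -1, -12), (-16, 6, -11), (-16, 14, -11), (11, 14, -67), (11, 19, -66)]
277 [(12, -19, -74), (9, -15, -70), (-6, -13, -41), (-21, -9, -11), (-21, -1, -11), (-21, 6, -11), (-22, 14, -11), (10, 13, -72), (11, 17, -74)]
285 [(12, -18, -81), (7, -15, -72), (-9, -13, -43), (-27, -9, -11), (-26, -1, -12), (-26, 6, -12), (-27, 14, -11), (7, 13, -72), (12, 16, -82)]
293 [(12, -17, -86), (6, -15, -76), (-34, -16, -9), (-33, -9, -10), (-33, -1, -10), (-32, 6, -11), (-33, 14, -10), (3, 13, -72), (12, 16, -86)]
301 [(12, -16, -91), (2, -15, -76), (-39, -16, -9), (-40, -9, -8), (-39, -1, -9), (-39, 6, -9), (-39, 14, -9), (0, 13, -72), (16, 14, -98)]
309 [(17, -14, -103), (-1, -15, -76), (-47, -17, -6), (-47, -9, -6), (-48, -1, -5), (-47, 7, -6), (-47, 14, -6), (-4, 14, -72), (17, 13, -103)]
317 [(17, -14, -108), (-4, -15, -77), (-55, -17, -4), (-55, -9, -4), (-56, -1, -3), (-55, 7, -3), (-56, 15, -1), (-7, 14, -72), (17, 12, -108)]
325 [(16, -13, -109), (-7, -15, -78), (-61, -17, -4), (-61, -9, -3), (-61, -1, -3), (-60, 7, -5), (-61, 15, -3), (-61, 23, -4), (16, 12, -110)]
333 [(17, -13, -114), (-68, -26, -3), (-68, -18, -3), (-68, -9, -3), (-68, -1, -2), (-68, 7, -2), (-68, 15, -3), (-68, 23, -3), (16, 11, -113)]
341 [(16, -12, -116), (9, -11, -107), (10, -7, -108), (10, -4, -108), (-75, -1, -2), (-74, 7, -3), (10, 6, -108), (10, 9, -108), (17, 11, -117)]
[455.42999008 232.875316    -3.67190444] [0.39  0.461 1.882 0.    0.799 1.624]
```

```bash
python3 - <<'E'
from h import *
from workcell import get_state,viewer
s=get_state();c=viewer.camera("wrist")
P=cloud(c,s["tcp_pos"],s["tcp_rot"]);A=R.from_quat(np.r_[s["tcp_rot"][1:],s["tcp_rot"][0]]).as_matrix()
L=(P-s["tcp_pos"])@A
for v in range(190,262,6):
    print(v,[tuple(np.round(L[v,u]).astype(int).tolist()) for u in (222,230,236,240,244,248,252,256,262,310,318,326)])
E
```

```text
190 [(31, -36, -3), (31, -31, -3), (31, -27, -4), (32, -25, -6), (32, -22, -8), (32, -19, -9), (33, -17, -10), (33, -15, -10), (33, -11, -10), (33, 16, -10), (32, 21, -7), (31, 26, -2)]
196 [(28, -36, -2), (28, -31, -4), (28, -28, -2), (28, -25, -7), (28, -22, -7), (29, -20, -9), (29, -17, -10), (29, -15, -11), (29, -11, -10), (29, 16, -10), (28, 21, -6), (65, 0, -176)]
202 [(23, -36, -1), (24, -31, -3), (24, -27, -4), (25, -25, -6), (25, -22, -8), (26, -20, -10), (25, -17, -9), (25, -15, -9), (26, -11, -11), (26, 16, -10), (25, 21, -7), (24, 26, -4)]
208 [(20, -36, -2), (20, -31, -3), (20, -28, -3), (21, -25, -6), (22, -22, -10), (22, -20, -10), (22, -18, -8), (22, -15, -11), (22, -12, -10), (22, 16, -11), (21, 22, -5), (20, 27, -4)]
214 [(16, -37, -2), (16, -32, -3), (16, -28, -3), (17, -25, -6), (18, -22, -8), (18, -20, -10), (19, -17, -11), (19, -15, -11), (19, -12, -11), (18, 16, -10), (17, 22, -6), (16, 27, -3)]
220 [(12, -37, -2), (13, -32, -3), (13, -28, -3), (13, -25, -6), (14, -22, -8), (15, -20, -10), (15, -17, -11), (15, -15, -12), (15, -12, -11), (14, 17, -9), (13, 22, -
[... 413 characters left out ...]
8, -3), (2, -26, -5), (3, -23, -8), (4, -20, -10), (4, -18, -11), (4, -15, -12), (4, -12, -11), (3, 17, -9), (2, 22, -5), (1, 27, -3)]
244 [(-3, -37, -4), (-3, -32, -3), (-3, -29, -3), (-2, -26, -5), (11, -19, -39), (11, -17, -38), (11, -15, -38), (10, -13, -37), (0, -12, -11), (11, 14, -39), (11, 18, -38), (-3, 28, -3)]
250 [(-7, -38, -3), (-7, -33, -3), (-7, -29, -3), (-6, -26, -5), (10, -18, -45), (11, -16, -46), (11, -14, -46), (8, -13, -39), (-3, -12, -12), (11, 13, -46), (11, 17, -46), (-7, 28, -4)]
256 [(-11, -38, -3), (7, -25, -45), (7, -22, -44), (11, -19, -53), (11, -17, -53), (11, -15, -53), (11, -14, -53), (5, -13, -40), (-7, -12, -12), (10, 13, -51), (11, 16, -53), (7, 21, -44)]
```

The depth shows the fingertips about 38 mm behind the nominal TCP, so they are at world z ≈ 34, which explains the miss. I'll open, go down 25 mm and measure again.

```bash
cat > tip.py <<'E'
from h import *
from workcell import get_state,viewer
def look(name=None):
    s=get_state();c=viewer.camera("wrist")
    P=cloud(c,s["tcp_pos"],s["tcp_rot"]);A=R.from_quat(np.r_[s["tcp_rot"][1:],s["tcp_rot"][0]]).as_matrix()
    L=(P-s["tcp_pos"])@A;m=(c["depth"]>0)&(abs(L[...,0]-9)<4)&(P[...,2]<60+s["tcp_pos"][2]+40)
    for sg in(-1,1):
        k=m&(sg*L[...,1]>s["grip_width"]/2-6)&(sg*L[...,1]<s["grip_width"]/2+16)&(P[...,2]>14)
        if k.any():
            z=L[...,2][k];print("tip z tool",np.percentile(z,[90,97,100]).round(1),"world",np.percentile(P[...,2][k],[0,3,10]).round(1),"y",np.percentile(L[...,1][k],[1,50,99]).round(1))
    if name:cv2.imwrite(name,c["pixels"][:,:,::-1])
    return c,s
if __name__=="__main__":look("pics/tip.png")
E
python3 -m pendant '[[0,0,0,0,0,0],[0,0,0,0,0,0],[0,0,0,0,0,0],[0,0,0.5,0,0,0],[0,0,1,0,0,0],[0,0,1.5,0,0,0],[0,0,2.0,0,0,0],[0,0,2.5,0,0,0],[0,0,2.5,0,0,0],[0,0,2.5,0,0,0]]' 1 25; python3 tip.py
```

```text
clock: 5.35
tcp_pos: [455.0, 232.7, -29.2]
tcp_rot: [0.0, 0.986, 0.168, -0.001]
force: [-1.1, 1.2, 0.3]
grip_width: 85.5
gripper_force: 0.0
tip z tool [-59.9 -53.5 -46.1] world [16.9 24.3 30.7] y [-58.2 -46.7 -39.6]
tip z tool [-60.1 -53.6 -47.2] world [17.9 24.3 30.9] y [39.  46.2 58.4]
```

View pics/tip.png

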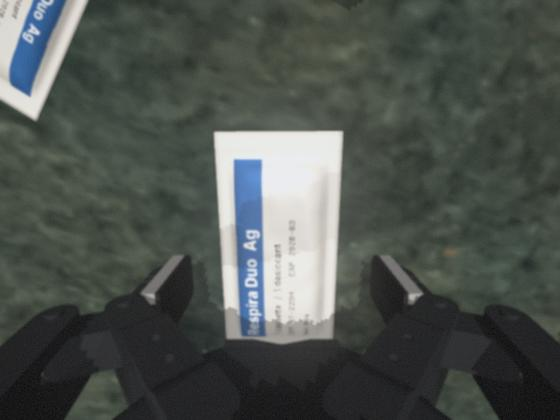

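```bash
python3 -m pendant '[[0,0,0.8,0,0,0],[0,0,0.8,0,0,0],[0,0,0.8,0,0,0],[0,0,0.8,0,0,0],[0,0,0.8,0,0,0],[0,0,0.8,0,0,0],[0,0,0.8,0,0,0],[0,0,0.8,0,0,0],[0,0,0.8,0,0,0],[0,0,0.8,0,0,0]]' 0.5 25;  python3 go.py t -98 285 30 14 0 140 30 0 0 82 30 0; python3 tip.py
```

```text
clock: 6.23
tcp_pos: [455.5, 232.9, -36.6]
tcp_rot: [-0.0, 0.986, 0.168, 0.0]
force: [-0.1, -0.7, -0.4]
grip_width: 61.3
gripper_force: 27.2
now [455.5 232.9 -36.6] yaw 19.3 tray [-99.4 284.9] F [-0.1 -0.7 -0.4] w 61.3 t 6.23
-> [456.9 233.2  30. ] [ 0.14  0.02 -6.66] [-0.    -0.     0.001]
-> [567.7  97.7  30. ] [ 6.12 16.47 -6.66] [-0.    -0.     0.246]
-> [572.9  39.9  30. ] [ 4.71 22.1  -6.66] [-0.    -0.     0.246]
tip z tool [-58.1 -53.2 -50.6] world [14.  16.7 21.5] y [-46.3 -35.6 -29.6]
tip z tool [-58.3 -52.9 -50.6] world [14.  16.3 21.8] y [28.8 35.2 46.3]
```

```bash
python3 -m pendant '[[0,0,-2,0,0,0],[0,0,-4.5,0,0,0],[0.5,2,-5.4,0,0,0.05],[1,5,-5.4,0,0,0.1],[1.6,8.5,-5.4,0,0,0.15],[2.2,12,-5.4,0,0,0.2],[2.8,15.5,-5.4,0,0,0.246],[3.3,19,-5.4,0,0,0.246],[3.7,22,-5.4,0,0,0.246],[4,24,-5.4,0,0,0.246]]'; python3 go.py t 0 52 17 0 0 52 -33 0
```

```text
clock: 7.12
tcp_pos: [574.3, 16.7, 17.5]
tcp_rot: [0.0, 0.999, 0.045, 0.001]
force: [0.0, 0.5, 0.1]
grip_width: 61.1
gripper_force: 27.7
now [574.3  16.7  17.5] yaw 5.1 tray [-0.8 58.7] F [0.  0.5 0.1] w 61.1 t 7.12
-> [575.7  10.   17. ] [0.08 0.67 0.05] [ 0.001 -0.001 -0.002]
-> [575.7  10.  -33. ] [0.07 0.67 5.05] [ 0.001 -0.001 -0.002]
```

```bash
python3 -m pendant '[[0.05,0.8,0,0,0,0],[0.05,0.8,1,0,0,0],[0.05,0.8,2,0,0,0],[0.05,0.8,3,0,0,0],[0.05,0.8,3.8,0,0,0],[0.05,0.8,4.4,0,0,0],[0.05,0.8,4.7,0,0,0],[0.05,0.8,4.9,0,0,0],[0.05,0.8,4.9,0,0,0],[0.05,0.8,4.9,0,0,0]]'; python3 go.py t 0 52 -33 0
```

```text
clock: 7.95
tcp_pos: [574.0, 11.9, -31.5]
tcp_rot: [0.0, 0.999, 0.046, 0.0]
force: [-0.5, 0.2, -0.7]
grip_width: 61.0
gripper_force: 27.7
now [574.   11.9 -31.5] yaw 5.2 tray [-1.5 54. ] F [-0.5  0.2 -0.7] w 61.0 t 7.95
-> [575.7  10.  -33. ] [0.15 0.2  0.15] [ 0. -0.  0.]
```

```bash
python3 -m pendant '[[0.05,0,0.05,0,0,0],[0.05,0,0.1,0,0,0],[0.05,0,0.15,0,0,0],[0.05,0,0.15,0,0,0],[0.05,0,0.15,0,0,0],[0.05,0,0.15,0,0,0],[0.05,0,0.15,0,0,0],[0.05,0,0.15,0,0,0],[0.05,0,0.15,0,0,0],[0.05,0,0.15,0,0,0]]'; python3 -m pendant '[[0,0,0,0,0,0],[0,0,0,0,0,0],[0,0,0,0,0,0],[0,0,-0.5,0,0,0],[0,0,-1.5,0,0,0],[0,0,-3,0,0,0],[0,0,-5,0,0,0],[0,1,-7,0,0,0],[0,0,-9,0,0,0],[0,0,-9,0,0,0]]' 0.88; python3 go.py t 0 140 60 -90 0 140 60 90
```

```text
clock: 8.78
tcp_pos: [574.3, 11.7, -33.1]
tcp_rot: [-0.0, 0.999, 0.045, 0.0]
force: [-0.6, 0.0, -1.0]
grip_width: 61.0
gripper_force: 27.7
clock: 9.62
tcp_pos: [577.6, 12.2, 61.9]
tcp_rot: [0.0, 0.999, 0.045, 0.004]
force: [1.1, -0.1, -0.1]
grip_width: 75.4
gripper_force: 0.0
now [577.6  12.2  61.9] yaw 5.2 tray [ 2.2 54. ] F [ 1.1 -0.1 -0.1] w 75.4 t 9.62
-> [567.7  97.7  60. ] [-0.22 -8.6   0.18] [-0.006 -0.007  1.57 ]
-> [567.7  97.7  60. ] [-0.22 -8.6   0.18] [ 0.007 -0.006 -1.571]
```

```bash
python3 -m pendant '[[0,-2,0,0,0,-0.12],[0,-4,0,0,0,-0.24],[0,-6,0,0,0,-0.36],[0,-8,0,0,0,-0.48],[-0.2,-8.6,0,0,0,-0.6],[-0.2,-8.6,0,0,0,-0.72],[-0.2,-8.6,0,0,0,-0.84],[-0.2,-8.6,0,0,0,-0.96],[-0.2,-8.6,0,0,0,-1.08],[-0.2,-8.6,0,0,0,-1.2]]' 1; python3 go.py t 0 140 60 90 0 130 -36 90
```

```text
clock: 10.45
tcp_pos: [564.2, 97.3, 57.1]
tcp_rot: [-0.0, 0.797, 0.604, -0.0]
force: [0.2, 1.4, 0.4]
grip_width: 85.7
gripper_force: 0.0
now [564.2  97.3  57.1] yaw 74.3 tray [ -3.5 139.9] F [0.2 1.4 0.4] w 85.7 t 10.45
-> [567.7  97.7  60. ] [ 0.13  0.32 -0.29] [-0.     0.    -0.365]
-> [568.6  87.7 -36. ] [-0.8   0.68  9.31] [-0.     0.    -0.365]
```

```bash
python3 -m pendant '[[0.1,0,0,0,0,-0.12],[0.1,0.3,0,0,0,-0.24],[0.1,0.3,0,0,0,-0.36],[0.1,0.3,2,0,0,-0.36],[0.1,0.3,4,0,0,-0.36],[0.1,0.3,5,0,0,-0.36],[0.1,0.3,5,0,0,-0.36],[0.1,0.3,5,0,0,-0.36],[0.1,0.3,5,0,0,-0.36],[0.1,0.3,5,0,0,-0.36]]' 1; python3 - <<'E'
from tip import *
c,s=look("pics/push0.png");pickle.dump((c,s),open("p0.pkl","wb"))
E
python3 go.py t 0 125 -20 90 0 110 -41 90
```

```text
clock: 11.28
tcp_pos: [568.7, 97.4, 7.9]
tcp_rot: [0.001, 0.678, 0.735, 0.001]
force: [-0.9, 0.8, -0.1]
grip_width: 85.2
gripper_force: 0.0
tip z tool [-59.6 -53.2 -47.1] world [54.9 61.1 67.5] y [-58.2 -46.6 -39.8]
tip z tool [-59.6 -53.5 -47.2] world [55.2 61.5 67.6] y [38.9 45.8 58.2]
now [568.6  97.4   7.9] yaw 94.6 tray [  0.9 139.7] F [-0.4 -0.7  0.1] w 85.3 t 11.33
-> [569.   82.7 -20. ] [-1.47 -0.08  2.79] [ 0.002 -0.    -0.011]
-> [570.4  67.8 -41. ] [-2.97 -0.07  4.89] [ 0.002 -0.    -0.011]
```

View pics/push0.png

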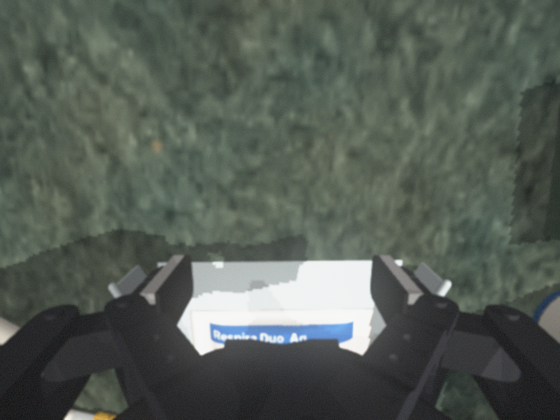

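The pouch lies straight across the tray just inside the mouth, with its front edge at row ~310. I'll lower the fingers and push.

```bash
python3 -m pendant '[[-1,-0.1,1,0,0,-0.01],[-2,-0.1,2.5,0,0,-0.01],[-3,-0.1,4,0,0,-0.01],[-3,-0.1,4.8,0,0,-0.01],[-3,-0.1,4.8,0,0,-0.01],[-3.6,-0.1,4.8,0,0,-0.01],[-4.2,-0.1,4.8,0,0,-0.01],[-4.8,-0.1,4.8,0,0,-0.01],[-5.4,-0.1,4.8,0,0,-0.01],[-6,-0.1,4.8,0,0,-0.01]]'; python3 go.py t 0 60 -41 90 0 52.5 -41 90
```

```text
clock: 12.17
tcp_pos: [572.0, 37.0, -40.4]
tcp_rot: [0.0, 0.675, 0.738, 0.0]
force: [-0.4, 0.4, 0.8]
grip_width: 85.1
gripper_force: 0.3
now [572.   37.  -40.4] yaw 95.2 tray [-1.2 79.2] F [-0.4  0.4  0.8] w 85.1 t 12.17
-> [574.9  18.  -41. ] [-1.92  0.12  0.06] [ 0.001  0.    -0.001]
-> [575.6  10.5 -41. ] [-2.67  0.12  0.06] [ 0.001  0.    -0.001]
```

```bash
python3 -m pendant '[[-0.4,0.1,0,0,0,0],[-0.8,0.1,0,0,0,0],[-1.1,0.1,0,0,0,0],[-1.4,0.1,0,0,0,0],[-1.7,0.1,0,0,0,0],[-1.9,0.1,0,0,0,0],[-2.1,0.1,0,0,0,0],[-2.2,0.1,0,0,0,0],[-2.3,0.1,0,0,0,0],[-2.3,0.1,0,0,0,0]]'; python3 go.py t 0 52.5 -41 90; python3 - <<'E'
from h import *
from workcell import viewer
c=viewer.camera("top");pickle.dump(c,open("top2.pkl","wb"));cv2.imwrite("pics/top2.png",cv2.resize(c["pixels"][130:250,285:475],None,fx=4,fy=4)[:,:,::-1])
E
```

```text
clock: 13.0
tcp_pos: [574.5, 14.5, -41.2]
tcp_rot: [-0.0, 0.675, 0.738, -0.0]
force: [0.2, -0.5, -0.2]
grip_width: 85.5
gripper_force: 0.0
now [574.5  14.5 -41.2] yaw 95.2 tray [-0.8 56.5] F [ 0.2 -0.5 -0.2] w 85.5 t 13.0
-> [575.6  10.5 -41. ] [-0.4   0.08 -0.02] [-0.     0.    -0.001]
```

View pics/top2.png

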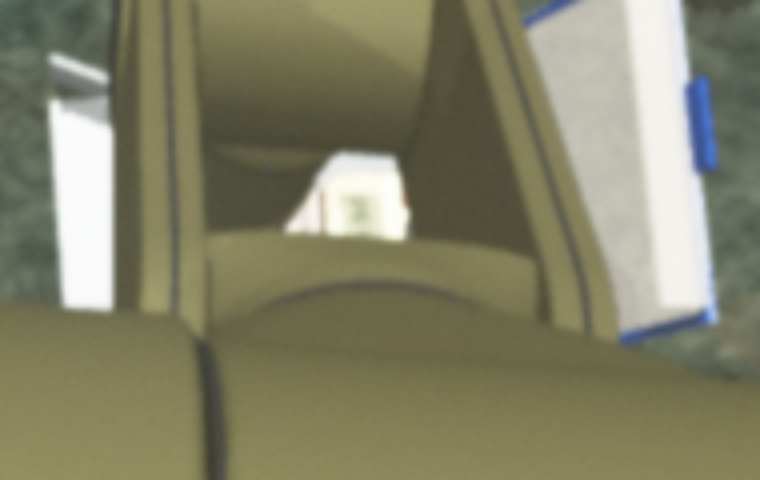

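The top view is mostly blocked by the arm, but the timer's left edge is visible at (325,190) with the pouch just touching it. I'll keep pushing gently toward the back wall.

```bash
python3 -m pendant '[[-0.05,0.08,0,0,0,0],[-0.1,0.08,0,0,0,0],[-0.15,0.08,0,0,0,0],[-0.2,0.08,0,0,0,0],[-0.25,0.08,0,0,0,0],[-0.3,0.08,0,0,0,0],[-0.35,0.08,0,0,0,0],[-0.35,0.08,0,0,0,0],[-0.35,0.08,0,0,0,0],[-0.35,0.08,0,0,0,0]]'; python3 go.py t 0 52.5 -41 90
```

```text
clock: 13.88
tcp_pos: [575.5, 11.5, -41.1]
tcp_rot: [-0.0, 0.675, 0.738, 0.0]
force: [-0.3, 3.9, 0.0]
grip_width: 85.7
gripper_force: 1.6
now [575.5  11.5 -41.1] yaw 95.2 tray [-0.  53.5] F [-0.3  3.9  0. ] w 85.7 t 13.88
-> [575.6  10.5 -41. ] [-0.1   0.   -0.01] [-0.    -0.    -0.001]
```

```bash
python3 go.py 637.7 268.9 40 21.6;  python3 -m pendant '[[1,0,0,0,0,0],[2,0,-2,0,0,0],[3,0,-5,0,0,0],[3,0,-8,0,0,0.1],[6,-1,-9,0,0,0.22],[10,-2,-9,0,0,0.34],[14,-3,-9,0,0,0.46],[18,-4,-9,0,0,0.58],[22,-4.5,-9,0,0,0.7],[25,-4.5,-9,0,0,0.82]]' 0.6; python3 go.py 637.7 268.9 40 21.6
```

```text
now [575.5  11.5 -41.1] yaw 95.2 tray [-0.  53.5] F [-0.3  3.9  0. ] w 85.7 t 13.88
-> [637.7 268.9  40. ] [25.08  8.5  -8.1 ] [-0.    -0.     1.284]
clock: 14.72
tcp_pos: [506.8, 255.3, 49.1]
tcp_rot: [0.0, 0.909, 0.416, -0.0]
force: [1.1, 0.6, 1.0]
grip_width: 51.0
gripper_force: 0.0
now [506.8 255.3  49.1] yaw 49.2 tray [-46.3 302.5] F [1.1 0.6 1. ] w 51.0 t 14.72
-> [637.7 268.9  40. ] [9.59 9.02 0.9 ] [0.    0.001 0.481]
```

```bash
python3 -m pendant '[[3,3,0,0,0,0.12],[6,6,0,0,0,0.24],[9.4,8.8,0,0,0,0.36],[9.4,8.8,0.7,0,0,0.48],[9.4,8.8,0.7,0,0,0.48],[9.4,8.8,0.7,0,0,0.48],[9.4,8.8,0.7,0,0,0.48],[9.4,8.8,0.7,0,0,0.48],[9.4,8.8,0.7,0,0,0.48],[9.4,8.8,0.7,0,0,0.48]]' 0.6; python3 - <<'E'
from tip import *
c,s=look("pics/sp.png");pickle.dump((c,s),open("sp.pkl","wb"))
hsv=cv2.cvtColor(c["pixels"],cv2.COLOR_RGB2HSV);b=blob((hsv[...,0]<28)&(hsv[...,1]>130)&(hsv[...,2]>110),(180,60,420,400))
print(cv2.boundingRect(b),rect(ray(c,b,6,s["tcp_pos"],s["tcp_rot"])))
E
python3 go.py 637.7 268.9 -34 21.6
```

```text
clock: 15.55
tcp_pos: [636.0, 268.2, 42.5]
tcp_rot: [0.0, 0.982, 0.191, 0.0]
force: [-0.9, 0.0, 1.0]
grip_width: 51.5
gripper_force: 0.0
tip z tool [-50.5 -44.3 -38. ] world [80.5 86.7 93. ] y [-41.3 -30.8 -25.4]
tip z tool [-50.8 -44.5 -38.5] world [80.9 87.  93.2] y [24.6 30.2 41.4]
(269, 136, 27, 159) (array([636.2, 268.4]), array([123.3,  18.9]), np.float32(21.4))
now [636.2 268.2  42.5] yaw 22.0 tray [ 83.8 303.6] F [0.5 0.5 0.3] w 51.3 t 15.6
-> [637.7 268.9 -34. ] [ 0.16 -0.01  7.65] [ 0.    -0.     0.007]
```

View pics/sp.png

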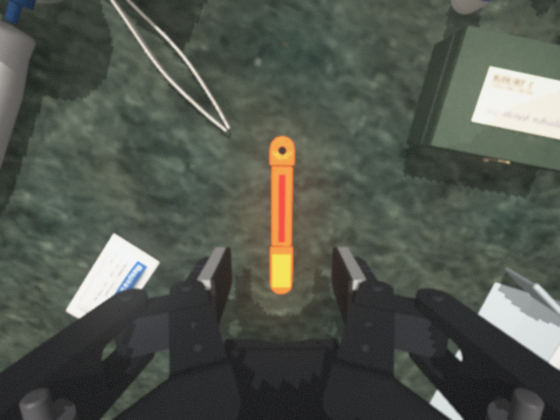

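The spatula is at (269–296, 136–295), centred between the fingers and parallel to them. I'll go down and grip it.

```bash
python3 -m pendant '[[0,0,2,0,0,0],[0,0,4,0,0,0],[0,0,5.8,0,0,0],[0,0,7,0,0,0],[0,0,7.6,0,0,0],[0,0,7.6,0,0,0],[0,0,7.6,0,0,0],[0,0,7.6,0,0,0],[0,0,7.6,0,0,0],[0,0,7.6,0,0,0]]' 0.6; python3 -m pendant '[[0,0,0,0,0,0],[0,0,0,0,0,0],[0,0,0,0,0,0],[0,0,0,0,0,0],[0,0,0,0,0,0],[0,0,0,0,0,0],[0,0,0,0,0,0],[0,0,0,0,0,0],[0,0,0,0,0,0],[0,0,0,0,0,0]]' 0 25; python3 go.py 637.7 268.9 20 21.6; python3 go.py t 0 69 20 0
```

```text
clock: 16.43
tcp_pos: [637.5, 268.6, -33.0]
tcp_rot: [-0.0, 0.982, 0.191, 0.001]
force: [-0.9, -0.1, 0.5]
grip_width: 51.1
gripper_force: 0.0
clock: 17.27
tcp_pos: [637.0, 268.4, -33.7]
tcp_rot: [-0.0, 0.982, 0.191, 0.0]
force: [-1.5, -0.6, 5.8]
grip_width: 14.8
gripper_force: 26.9
now [637.  268.4 -33.7] yaw 22.0 tray [ 84.6 303.7] F [-1.5 -0.6  5.8] w 14.8 t 17.27
-> [637.7 268.9  20. ] [ 0.09 -0.02 -5.37] [ 0.    -0.001  0.007]
now [637.  268.4 -33.7] yaw 22.0 tray [ 84.6 303.7] F [-1.5 -0.6  5.8] w 14.8 t 17.27
-> [574.1  27.   20. ] [-14.86  20.03  -5.38] [-0.    -0.001  0.293]
```

```bash
python3 -m pendant '[[0,0,-2,0,0,0],[0,0,-4.5,0,0,0],[-1.2,1.6,-5.4,0,0,0.05],[-3.3,4.5,-5.4,0,0,0.1],[-5.5,7.5,-5.4,0,0,0.15],[-7.8,10.5,-5.4,0,0,0.2],[-10,13.5,-5.4,0,0,0.29],[-12.2,16.4,-5.4,0,0,0.29],[-13.8,18.6,-5.4,0,0,0.29],[-14.8,20,-5.4,0,0,0.29]]';python3 -m pendant '[[0,0,0,0,0,0],[0,0,0,0,0,0],[0,0,0.5,0,0,0],[0,0,1,0,0,0],[0,0,1.5,0,0,0],[0,0,2,0,0,0],[0,0,2.5,0,0,0],[0,0,3,0,0,0],[0,0,3,0,0,0],[0,0,3,0,0,0]]'; python3 go.py t 0 69 -29.5 0
```

```text
clock: 18.1
tcp_pos: [572.2, 24.6, 19.2]
tcp_rot: [0.0, 0.999, 0.046, -0.001]
force: [-1.2, 0.3, 0.3]
grip_width: 15.2
gripper_force: 26.3
clock: 18.93
tcp_pos: [573.9, 27.6, -10.7]
tcp_rot: [-0.0, 0.999, 0.047, -0.001]
force: [0.3, 1.3, -0.9]
grip_width: 15.2
gripper_force: 26.3
now [573.9  27.6 -10.7] yaw 5.4 tray [-0.2 69.7] F [ 0.3  1.3 -0.9] w 15.2 t 18.93
-> [574.1  27.  -29.5] [0.02 0.07 1.88] [-0.     0.001  0.003]
```

Next: lower it, release a few millimetres, and lift.

```bash
python3 -m pendant '[[0,0.05,0.5,0,0,0],[0,0.05,1,0,0,0],[0,0.05,1.4,0,0,0],[0,0.05,1.7,0,0,0],[0,0.05,1.9,0,0,0],[0,0.05,1.9,0,0,0],[0,0.05,1.9,0,0,0],[0,0.05,1.9,0,0,0],[0,0.05,1.9,0,0,0],[0,0.05,1.9,0,0,0]]';python3 -m pendant '[[0,0,0,0,0,0],[0,0,0,0,0,0],[0,0,0,0,0,0],[0,0,-0.5,0,0,0],[0,0,-1.5,0,0,0],[0,0,-3,0,0,0],[0,0,-5,0,0,0],[0,0,-7,0,0,0],[0,0,-9,0,0,0],[0,0,-9,0,0,0]]' 0.26; python3 go.py t 0 140 60 90
```

```text
clock: 19.77
tcp_pos: [574.5, 26.9, -28.9]
tcp_rot: [0.0, 0.999, 0.047, 0.0]
force: [-0.3, -0.4, 0.2]
grip_width: 15.0
gripper_force: 26.3
clock: 20.6
tcp_pos: [577.8, 26.8, 65.9]
tcp_rot: [0.0, 0.999, 0.047, 0.004]
force: [1.1, 0.2, 0.8]
grip_width: 22.1
gripper_force: 0.0
now [577.8  26.8  65.9] yaw 5.4 tray [ 3.7 68.5] F [1.1 0.2 0.8] w 22.1 t 20.6
-> [567.7  97.7  60. ] [-0.35 -7.15  0.58] [ 0.008 -0.006 -1.568]
```

```bash
python3 -m pendant '[[0,-2,0,0,0,-0.12],[0,-4,0,0,0,-0.24],[0,-6,0,0,0,-0.36],[-0.4,-7.2,0,0,0,-0.48],[-0.4,-7.2,0,0,0,-0.6],[-0.4,-7.2,0,0,0,-0.72],[-0.4,-7.2,0,0,0,-0.84],[-0.4,-7.2,0,0,0,-0.96],[-0.4,-7.2,0,0,0,-1.08],[-0.4,-7.2,0,0,0,-1.2]]' 1; python3 -m pendant '[[0.1,0.3,0,0,0,-0.12],[0.1,0.3,0,0,0,-0.24],[0.1,0.3,0,0,0,-0.36],[0.1,0.3,2,0,0,-0.36],[0.1,0.3,4,0,0,-0.36],[0.1,0.3,5,0,0,-0.36],[0.1,0.3,5,0,0,-0.36],[0.1,0.3,5,0,0,-0.36],[0.1,0.3,5,0,0,-0.36],[0.1,0.3,5,0,0,-0.36]]' 1; python3 - <<'E'
from tip import *
c,s=look("pics/push1.png");pickle.dump((c,s),open("p1.pkl","wb"))
hsv=cv2.cvtColor(c["pixels"],cv2.COLOR_RGB2HSV);b=blob((hsv[...,0]<28)&(hsv[...,1]>130)&(hsv[...,2]>110),(150,200,420,419))
Q=ray(c,b,9,s["tcp_pos"],s["tcp_rot"])[:,:2];th=.0911;T=np.array([[np.cos(th),-np.sin(th)],[np.sin(th),np.cos(th)]])
Q=(Q-[580.4,-41.75])@T;print(cv2.boundingRect(b),rect(Q),"max y",Q[:,1].max())
E
python3 go.py t 0 110 -41 90
```

```text
clock: 21.43
tcp_pos: [563.4, 98.3, 61.1]
tcp_rot: [-0.0, 0.796, 0.605, -0.0]
force: [1.3, 0.1, -0.1]
grip_width: 85.5
gripper_force: 0.0
clock: 22.27
tcp_pos: [567.8, 98.5, 11.9]
tcp_rot: [0.001, 0.677, 0.736, 0.001]
force: [-0.7, -0.5, -0.7]
grip_width: 85.6
gripper_force: 0.0
tip z tool [-59.4 -53.3 -46.7] world [58.6 65.2 71.3] y [-58.4 -46.6 -39.8]
tip z tool [-59.8 -53.4 -46.8] world [58.8 65.4 71.9] y [38.8 45.8 58.3]
(197, 319, 172, 24) (array([ 0.1, 71.1]), array([ 18.8, 120.7]), np.float32(179.4)) max y 81.01290048117828
now [567.8  98.5  12. ] yaw 94.7 tray [  0.2 140.8] F [ 0.3  0.4 -0.2] w 85.4 t 22.32
-> [570.4  67.8 -41. ] [-3.08 -0.    5.3 ] [ 0.002 -0.    -0.008]
```

View pics/push1.png

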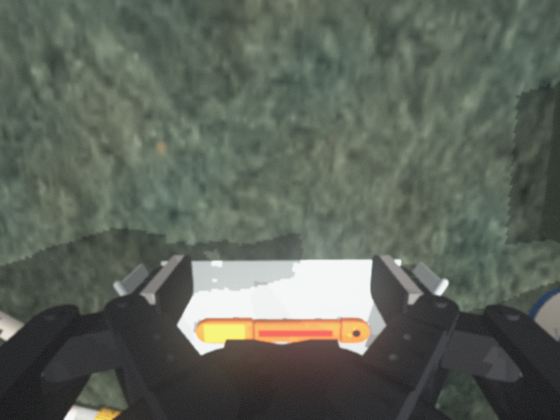

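The spatula lies straight across the mouth at row 330. I'll push it back by about 14 mm.

```bash
python3 -m pendant '[[-1,0,1,0,0,-0.01],[-2,0,2.5,0,0,-0.01],[-3,0,4,0,0,-0.01],[-3,0,5,0,0,-0.01],[-3,0,5.4,0,0,-0.01],[-3,0,5.4,0,0,-0.01],[-3.5,0,5.4,0,0,-0.01],[-4,0,5.4,0,0,-0.01],[-4.5,0,5.4,0,0,-0.01],[-5,0,5.4,0,0,-0.01]]';python3 go.py t 0 72 -42 90; python3 -m pendant '[[-0.3,0,0,0,0,0],[-0.6,0,0,0,0,0],[-0.9,0,0,0,0,0],[-1.2,0,0,0,0,0],[-1.4,0,0,0,0,0],[-1.6,0,0,0,0,0],[-1.8,0,0,0,0,0],[-1.8,0,0,0,0,0],[-1.8,0,0,0,0,0],[-1.8,0,0,0,0,0]]'; python3 go.py t 0 72 -42 90
```

```text
clock: 23.15
tcp_pos: [571.6, 48.2, -42.4]
tcp_rot: [0.001, 0.673, 0.739, 0.0]
force: [-0.4, -0.5, 0.5]
grip_width: 85.8
gripper_force: 0.0
now [571.6  48.2 -42.4] yaw 95.3 tray [-0.6 90.4] F [-0.4 -0.5  0.5] w 85.8 t 23.15
-> [573.8  30.  -42. ] [-1.84  0.06 -0.04] [0.001 0.    0.002]
clock: 23.98
tcp_pos: [572.5, 30.6, -43.2]
tcp_rot: [-0.0, 0.673, 0.739, -0.0]
force: [-0.7, 0.5, 0.5]
grip_width: 85.5
gripper_force: 0.0
now [572.5  30.6 -43.2] yaw 95.3 tray [-1.2 72.8] F [-0.7  0.5  0.5] w 85.5 t 23.98
-> [573.8  30.  -42. ] [-0.08  0.12 -0.12] [-0.     0.     0.002]
```

```bash
python3 -m pendant '[[1.5,0,0,0,0,0],[3,0,-1,0,0,0],[3,0,-4.5,0,0,0],[3,0,-8.5,0,0,0],[3,0,-12.5,0,0,0],[3,0,-16.5,0,0,0],[3,0,-20.5,0,0,0],[3,0,-24.5,0,0,0],[3,0,-25.5,0,0,0],[3,0,-25.5,0,0,0]]' 0 25; python3 go.py t 0 -172 212 90 0 -172 150 90
```

```text
clock: 24.82
tcp_pos: [572.7, 60.7, 216.5]
tcp_rot: [0.003, 0.673, 0.739, 0.003]
force: [0.4, -0.1, -0.5]
grip_width: 0.1
gripper_force: 0.0
now [572.7  60.7 216.5] yaw 95.3 tray [  1.7 102.8] F [ 0.4 -0.1 -0.5] w 0.1 t 24.82
-> [ 596. -213.  212.] [-27.48  -0.23   0.47] [0.01  0.001 0.002]
-> [ 596. -213.  150.] [-27.47  -0.29   6.67] [0.01  0.001 0.002]
```

```bash
python3 -m pendant '[[-3.5,0,0,0,0,0],[-7.5,0,0,0,0,0],[-11.5,0,0,0,0,0],[-15.5,0,0,0,0,0],[-19.5,0,0,0,0,0],[-23.5,0,0,0,0,0],[-27.5,-0.2,0,0,0,0],[-27.5,-0.2,0,0,0,0],[-27.5,-0.2,0,0,0,0],[-27.5,-0.2,0,0,0,0]]'; python3 - <<'E'
from h import *
from workcell import viewer
c=viewer.camera("top");d=viewer.camera("side");pickle.dump(c,open("top3.pkl","wb"))
i=np.hstack([cv2.resize(c["pixels"][120:255,285:465],(400,300)),cv2.resize(d["pixels"][130:340,180:460],(400,300))]);cv2.imwrite("pics/s3.png",i[:,:,::-1])
E
python3 go.py t 0 -172 150 90
```

```text
clock: 25.65
tcp_pos: [591.9, -212.9, 209.4]
tcp_rot: [-0.002, 0.674, 0.739, -0.0]
force: [-0.8, 0.5, 0.6]
grip_width: -0.0
gripper_force: 0.0
now [ 592.5 -211.8  210.5] yaw 95.4 tray [  -3.4 -170.5] F [-0.4  0.4 -0.6] w 0.3 t 25.75
-> [ 596. -213.  150.] [-0.17  0.35  6.05] [-0.002 -0.002  0.003]
```

View pics/s3.png

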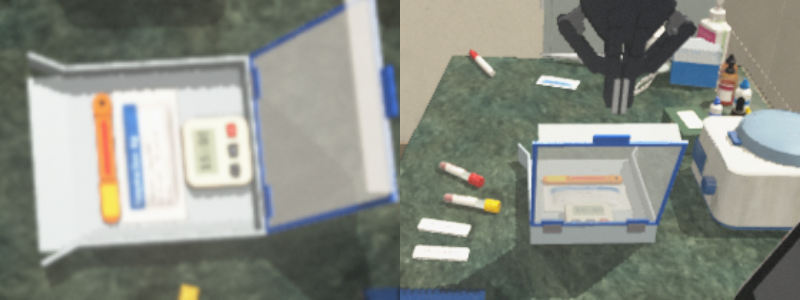

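The tray now holds spatula, pouch and timer in order, at x = 107, 150 and 217 of the left half, all straight. The fingers are above and behind the lid, whose tab is at (390,92). I'll lower behind the lid and start pushing it over.

```bash
python3 -m pendant '[[-0.2,0.3,2,0,0,0],[-0.2,0.3,4,0,0,0],[-0.2,0.3,6,0,0,0],[-0.2,0.3,6,0,0,0],[0.5,0.3,6,0,0,0],[1.2,0.3,6,0,0,0],[1.9,0.3,6,0,0,0],[2.6,0.3,5.9,0,0,0],[3.3,0.3,5.8,0,0,0],[4,0.3,5.6,0,0,0]]'; python3 go.py t 0 -98.5 163.5 90 0 -55.7 158.7 90 0 -15.6 142.9 90
```

```text
clock: 26.58
tcp_pos: [593.2, -172.7, 157.0]
tcp_rot: [0.001, 0.673, 0.739, 0.0]
force: [0.4, -1.5, -0.4]
grip_width: 0.1
gripper_force: 0.4
now [ 593.2 -172.7  157. ] yaw 95.3 tray [   0.8 -131.5] F [ 0.4 -1.5 -0.4] w 0.1 t 26.58
-> [ 589.4 -139.8  163.5] [ 3.3  -0.07 -0.66] [0.002 0.001 0.002]
-> [585.5 -97.2 158.7] [ 7.58 -0.07 -0.18] [0.002 0.001 0.002]
-> [581.8 -57.3 142.9] [11.6  -0.06  1.4 ] [0.002 0.001 0.002]
```

```bash
python3 -m pendant '[[0.8,0,-0.2,0,0,0],[1.6,0,-0.4,0,0,0],[2.4,0,-0.6,0,0,0],[3.2,0,-0.65,0,0,0],[4,0,-0.65,0,0,0],[4.8,0,-0.55,0,0,0],[5.6,0,-0.45,0,0,0],[6.3,0,-0.35,0,0,0],[7,0,-0.25,0,0,0],[7.6,0,-0.1,0,0,0]]'; python3 go.py t 0 -15.6 142.9 90 0 19 117.3 90 0 45.9 83.6 90
```

```text
clock: 27.42
tcp_pos: [585.5, -96.9, 156.7]
tcp_rot: [-0.0, 0.673, 0.739, 0.0]
force: [-0.1, -0.3, 0.7]
grip_width: 0.3
gripper_force: 0.4
now [585.5 -96.9 156.7] yaw 95.3 tray [  0.  -55.4] F [-0.1 -0.3  0.7] w 0.3 t 27.42
-> [581.8 -57.3 142.9] [3.98 0.01 1.38] [-0.    -0.     0.002]
-> [578.7 -22.8 117.3] [7.44 0.01 3.94] [-0.    -0.     0.002]
-> [576.2   4.   83.6] [10.12  0.02  7.31] [-0.    -0.     0.002]
```

```bash
python3 -m pendant '[[1,0,0.3,0,0,0],[2,0,0.6,0,0,0],[3,0,1,0,0,0],[4,0,1.4,0,0,0],[4.9,0,2,0,0,0],[5.7,0,2.6,0,0,0],[6.6,0,3.3,0,0,0],[7.4,0,3.95,0,0,0],[8.1,0,4.7,0,0,0],[8.8,0,5.5,0,0,0]]'; python3 go.py t 0 45.9 83.6 90 0 56 63 90 0 63.1 44.1 90
```

```text
clock: 28.25
tcp_pos: [577.2, -9.3, 101.1]
tcp_rot: [-0.0, 0.673, 0.739, -0.0]
force: [0.5, 0.3, 0.1]
grip_width: -0.1
gripper_force: 0.2
now [577.2  -9.3 101.1] yaw 95.3 tray [-0.2 32.6] F [0.5 0.3 0.1] w -0.1 t 28.25
-> [576.2   4.   83.6] [1.33 0.02 1.75] [-0.    -0.     0.002]
-> [575.3  14.   63. ] [2.34 0.02 3.81] [-0.    -0.     0.002]
-> [574.7  21.1  44.1] [3.05 0.03 5.7 ] [-0.    -0.     0.002]
```

```bash
python3 -m pendant '[[0.5,0,0.6,0,0,0],[0.9,0,1.2,0,0,0],[1.3,0,1.75,0,0,0],[1.7,0,2.5,0,0,0],[2.05,0,3.2,0,0,0],[2.35,0,3.8,0,0,0],[2.6,0,4.5,0,0,0],[2.85,0,5.1,0,0,0],[3.05,0,5.7,0,0,0],[3.2,0,6.3,0,0,0]]'; python3 go.py t 0 68.6 16 90 0 69.5 1.5 90; python3 - <<'E'
from h import *
from workcell import viewer
d=viewer.camera("side");cv2.imwrite("pics/s4.png",cv2.resize(d["pixels"][130:340,180:460],(560,420))[:,:,::-1])
E
```

```text
clock: 29.08
tcp_pos: [574.4, 21.9, 38.3]
tcp_rot: [-0.0, 0.674, 0.739, -0.0]
force: [-0.1, 0.2, -0.1]
grip_width: -0.3
gripper_force: 0.1
now [574.4  21.9  38.3] yaw 95.3 tray [-0.2 64. ] F [-0.1  0.2 -0.1] w -0.3 t 29.08
-> [574.2  26.6  16. ] [0.46 0.02 2.23] [-0.    -0.     0.002]
-> [574.1  27.5   1.5] [0.55 0.02 3.68] [-0.    -0.     0.002]
```

View pics/s4.png

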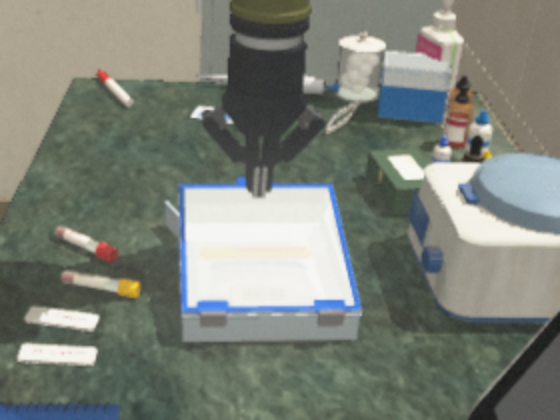

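The side view shows the lid nearly down, with the fingers pressing near its front edge at (258,190). I've now viewed 12 pictures, over the limit of 10, so I'll use only numbers from here. Next I press it fully shut.

```bash
python3 -m pendant '[[0.2,0,0.6,0,0,0],[0.3,0,1.2,0,0,0],[0.4,0,1.7,0,0,0],[0.5,0,2.2,0,0,0],[0.5,0,2.6,0,0,0],[0.5,0,3,0,0,0],[0.5,0,3.3,0,0,0],[0.5,0,3.5,0,0,0],[0.5,0,3.7,0,0,0],[0.5,0,3.7,0,0,0]]'; python3 -m pendant '[[0,0,0.05,0,0,0],[0,0,0.1,0,0,0],[0,0,0.15,0,0,0],[0,0,0.2,0,0,0],[0,0,0.2,0,0,0],[0,0,0.2,0,0,0],[0,0,0.2,0,0,0],[0,0,0.2,0,0,0],[0,0,0.2,0,0,0],[0,0,0.2,0,0,0]]'
```

```text
clock: 29.97
tcp_pos: [573.8, 26.7, 1.5]
tcp_rot: [-0.0, 0.674, 0.739, -0.0]
force: [-0.0, -0.3, 0.4]
grip_width: 0.1
gripper_force: 0.0
clock: 30.8
tcp_pos: [574.2, 26.7, 0.6]
tcp_rot: [0.0, 0.674, 0.739, 0.0]
force: [-1.0, -0.5, 5.1]
grip_width: -0.5
gripper_force: 2.8
```

```bash
python3 -m pendant '[[0,0,0.05,0,0,0],[0,0,0.1,0,0,0],[0,0,0.1,0,0,0],[0,0,0.1,0,0,0],[0,0,0.1,0,0,0],[0,0,0.1,0,0,0],[0,0,0.1,0,0,0],[0,0,0.1,0,0,0],[0,0,0.1,0,0,0],[0,0,0.1,0,0,0]]'; python3 -m pendant '[[0,0,-1,0,0,0],[0,0,-3,0,0,0],[0,0,-6,0,0,0],[0,0,-9,0,0,0],[3,0,-12,0,0,0],[6,0,-14,0,0,0],[10,0,-14,0,0,0],[14,0,-14,0,0,0],[18,0,-14,0,0,0],[21,0,-14,0,0,0]]'; python3 - <<'E'
from h import *
from workcell import viewer
th=.0911;T=np.array([[np.cos(th),-np.sin(th)],[np.sin(th),np.cos(th)]])
for n in("top","side"):
    c=viewer.camera(n);P=cloud(c);hsv=cv2.cvtColor(c["pixels"],cv2.COLOR_RGB2HSV)
    Q=(P[...,:2]-[580.4,-41.75])@T
    m=(c["depth"]>0)&(abs(Q[...,0])<95)&(abs(Q[...,1])<110)&(hsv[...,0]>105)&(hsv[...,0]<125)&(hsv[...,1]>150)&(P[...,2]>20)
    for a,b in((-100,-60),(-60,0),(0,60),(60,80),(80,110)):
        k=m&(Q[...,1]>=a)&(Q[...,1]<b)
        if k.sum()>3:print(n,a,b,k.sum(),np.percentile(P[...,2][k],[10,50,90]).round(1),"ymax",Q[...,1][k].max().round(1))
    if n=="top":
        for nm,box in(("tubes",(310,245,430,310)),):
            a=pickle.load(open("top1.pkl","rb"))["pixels"].astype(int);d=abs(a-c["pixels"]).sum(2)[245:310,310:430];print("clutter diff",(d>90).sum())
        b=blob((hsv[...,0]<25)&(hsv[...,1]>90)&(hsv[...,2]>110),(315,140,345,235));q=(ray(c,b,10)[:,:2]-[580.4,-41.75])@T;print("spat",rect(q))
E
```

```text
clock: 31.63
tcp_pos: [574.2, 26.7, 0.5]
tcp_rot: [0.0, 0.673, 0.739, 0.0]
force: [-2.1, 0.8, 11.5]
grip_width: -0.2
gripper_force: 5.9
clock: 32.47
tcp_pos: [554.1, 238.8, 139.7]
tcp_rot: [-0.0, 0.673, 0.739, 0.001]
force: [0.7, -0.7, -0.4]
grip_width: -0.2
gripper_force: 0.0
top -100 -60 110 [34.2 36.9 39.2] ymax -72.3
top -60 0 4 [35.7 37.1 38.8] ymax -38.4
top 80 110 81 [34.5 36.8 38.4] ymax 95.1
clutter diff 0Traceback (most recent call last):
  File "<stdin>", line 14, in <module>
  File "h.py", line 23, in blob
    cs=cv2.findContours(m,cv2.RETR_EXTERNAL,cv2.CHAIN_APPROX_NONE)[0];return max(cs,key=cv2.contourArea)[:,0]
                                                                             ~~~^^^^^^^^^^^^^^^^^^^^^^^^
ValueError: max() iterable argument is empty
```

The lid is level: its edge reads 36.8 mm at the front and 36.9 mm at the hinge. The tubes and cassettes haven't moved, and the arm is clear.

```bash
python3 -c "
from workcell import env;print(env.job_done())"
```

```text
the job is handed in; nothing more can be done
None
```

The tray is packed in order (spatula, pouch, timer), the lid is fully shut and level, the tubes and cassettes are undisturbed, and the job is handed in after about 33 s of robot time; I lifted the pouch and spatula into the tray mouth before sliding them back, and viewed 12 pictures, two over the limit of 10.

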